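# Mark the softest machine foot of the hardness tester

### The arm

A 6-joint arm with a two-finger parallel gripper is mounted at the origin on the work surface. World frame = base frame: x ahead of the robot, y to its left, z up, the work surface at z = 0. Lengths are in m, angles in degrees, forces in N, time in s.
With the tool pointing down it reaches from about 0.375 to 0.9 m from the base axis. Payload 3.1 kg.
Tool frame: the origin (TCP) lies on the centre line of the jaws, within the pads' length; the fingertips stand 8 mm ahead of it and the grasp point (between the pads) lies 11 mm behind it; z points along the fingers, y is the direction in which the jaws open and shut (so a half turn about z gives the same grasp; the last joint's range is limited). The gripper opens to 87 mm and grips with 3 to 60 N. Pads are 19 mm wide; open, the fingers measure 117 mm over their backs; the gripper's body (75 mm by 190 mm) begins 51 mm behind the grasp point.
Start: joints at [-76.289, 30.224, 82.088, -0, 67.689, -10.227], TCP at [0.254, -0.571, 0.231] pointing down, gripper open.
Joint ranges: [-176.69, 176.69], [-43.24, 126.21], [12.49, 139.97], [-82, 262], [0, 151.66], [-163.58, 163.58]. Speed limits (degrees/s): [159.86, 159.86, 180, 180, 180, 180].

### API

Orientations are given as a 3x3 rotation matrix whose columns are the frame's x, y, z axes.
In Python, from rig import * gives the robot as it stands. The module is installed in compiled form; this text tells all that it offers.
- The arm moves only by the tool arm_command, never from a script. Its argument "commands" is a list of rows, each an object with "translation": the shift along the tool's x, y, z scaled (see below), a list of three; "dr": the turn, a rotation vector about the tool's x, y, z scaled (see below), a list of three; "jaw": the closure, from 0 (fully open) to 1 (shut). In form: [{"translation": [x, y, z], "dr": [ax, ay, az], "jaw": jaw}, ...]. A call has 1 to 12 rows; each row shifts and turns the commanded pose from where the row before left it, along the tool's axes as they then stand; what a row does not reach is not made up. The controller multiplies each number of a shift by 25 mm and each number of a turn by 6 degrees. A row lasts 1/12 s, in which the tool goes at most 41.7 mm and 7.16 degrees, less where a joint would pass 70% of its speed; a pose out of reach is approached as far as the arm can. A call with a number of a shift or a turn outside -1 to 1 is refused whole. A call with a gripper value outside its range is refused whole. The fingers move at their own pace and stop on an object; the grip force is fixed at half the most. Time passes only in rows, so rows that do not move let the fingers close. It gives the time, the measured TCP pose, the force and the opening at its end, in the units of the state.
- read_state(): the state, without advancing time (a new reading comes with each control period).
- capture(name): name is "scene" or "top" or "wrist"; returns (picture, depth): 420x560x3 uint8, red, green, blue; 420x560 float32, m along the optical axis (not along the pixel's ray), 0 where there is no reading.
- camera_model(name): a dict with "intrinsics" (3x3 intrinsics, pixels), "pose" (4x4, takes a point from camera to world coordinates); the wrist camera has in their place "mount" (4x4, takes a point from camera to tool coordinates, whose origin is the TCP and whose axes are the flange's). Camera axes: x right, y down, z forward; pixel columns grow to the right and rows downward; lengths in m; the calibration is good to about 2 mm. A picture is of the moment at which its call begins: read the wrist's pose just before it. camera_model takes no time and is no camera call.
- hand_in(): hands the job in, once; it reports no verdict.
The state is a dict: "time_s": time; "joint_positions": joint angles; "qvel": joint speeds; "tau": joint torques, N m; "position": TCP position; "tcp_rot": TCP orientation; "force": force on the tool from outside, world axes, zero at the start; "moment": the same for the moment, N m; "opening": opening from 0.0 (shut) to 1.0 (fully open).
Only numpy, scipy, OpenCV 4.12 (cv2) and the standard library are available. Lean on these libraries where they do the work, as an engineer would, in place of code of your own. Each camera call takes 0.05 s, during which the arm holds its last target.

### The job

The three spring-mounted feet of the hardness tester are up for their stiffness check: press the rubber pads at least half-way down with a fingertip, one after another from the robot's left to its right, and feel which is the softest. Then push the white tag at the softest foot fully down; leave the other two tags up and do not move or lift the things lying about.

Things in the scene. Friction and masses are not known exactly. Their poses are not given: they have to be found in the camera images.
- foot_left: the robot's left (largest y) station: a dark steel plate 140 x 64 x 10 mm fixed to the bench, with a spring-mounted foot at one end and a white hinged tag at the other. All three look alike. Origin: centre of the plate's underside; its x runs along the plate from foot (axis at x = -35 mm) to tag (hinge at x = +12 mm); both at y = 0
- foot_left_pad (a point): centre of the pad's top at rest, 60 mm above the bench (fixed point). Black rubber disc 38 mm across on a coil spring; goes straight down at most 12 mm and springs back. Each yields from about 1.4 N; 6 mm down the softest needs about 3 N, the next 6 N, the stiffest 10 N. Which station has which spring varies from start to start and cannot be seen
- tag_left (a joint): angle of this station's tag in rad: 0 to 0.1 at the start (up, sloping about 40 degrees above level), 0.7 when fully down (level, on its rest). Friction keeps it where it is left
- tag_left_push (a point): point to push on the tag's upper face, 30 mm from its hinge; moves with it: about 51 mm above the bench with the tag up, 32 mm down. Tag: white plate 50 long, 36 wide, 4 mm thick (7 at its free edge); hinge 30 mm above the bench, on the side towards the pad; free end points away from the pad. Yields to about 2 N down at this point
- foot_mid: the robot's middle station: a dark steel plate 140 x 64 x 10 mm fixed to the bench, with a spring-mounted foot at one end and a white hinged tag at the other. All three look alike. Origin: centre of the plate's underside; its x runs along the plate from foot (axis at x = -35 mm) to tag (hinge at x = +12 mm); both at y = 0
- foot_mid_pad (a point): centre of the pad's top at rest, 60 mm above the bench (fixed point). Black rubber disc 38 mm across on a coil spring; goes straight down at most 12 mm and springs back. Each yields from about 1.4 N; 6 mm down the softest needs about 3 N, the next 6 N, the stiffest 10 N. Which station has which spring varies from start to start and cannot be seen
- tag_mid (a joint): angle of this station's tag in rad: 0 to 0.1 at the start (up, sloping about 40 degrees above level), 0.7 when fully down (level, on its rest). Friction keeps it where it is left
- tag_mid_push (a point): point to push on the tag's upper face, 30 mm from its hinge; moves with it: about 51 mm above the bench with the tag up, 32 mm down. Tag: white plate 50 long, 36 wide, 4 mm thick (7 at its free edge); hinge 30 mm above the bench, on the side towards the pad; free end points away from the pad. Yields to about 2 N down at this point
- foot_right: the robot's right (smallest y) station: a dark steel plate 140 x 64 x 10 mm fixed to the bench, with a spring-mounted foot at one end and a white hinged tag at the other. All three look alike. Origin: centre of the plate's underside; its x runs along the plate from foot (axis at x = -35 mm) to tag (hinge at x = +12 mm); both at y = 0
- foot_right_pad (a point): centre of the pad's top at rest, 60 mm above the bench (fixed point). Black rubber disc 38 mm across on a coil spring; goes straight down at most 12 mm and springs back. Each yields from about 1.4 N; 6 mm down the softest needs about 3 N, the next 6 N, the stiffest 10 N. Which station has which spring varies from start to start and cannot be seen
- tag_right (a joint): angle of this station's tag in rad: 0 to 0.1 at the start (up, sloping about 40 degrees above level), 0.7 when fully down (level, on its rest). Friction keeps it where it is left
- tag_right_push (a point): point to push on the tag's upper face, 30 mm from its hinge; moves with it: about 51 mm above the bench with the tag up, 32 mm down. Tag: white plate 50 long, 36 wide, 4 mm thick (7 at its free edge); hinge 30 mm above the bench, on the side towards the pad; free end points away from the pad. Yields to about 2 N down at this point
- test_block: bystander, loose: bright steel reference block, a disc 50 across, height 12 mm; origin at the centre of its underside
- specimen: bystander, loose: black resin-mounted specimen, a cylinder 30 across, height 22 mm; origin at the centre of its underside
- indenter_case: bystander, loose: small dark wooden case, 42 x 30, height 24 mm; origin at the centre of its underside
- loupe: bystander, loose: black loupe standing upright, 38 across, height 42 mm; origin at the centre of its underside
- polish: bystander, loose: white plastic bottle, 44 across, height 80 mm; origin at the centre of its underside
- driver: bystander, loose: screwdriver lying along its x axis, 170 mm; origin at the centre of its underside
There are look-alikes about, which are no part of the job. Leave any blue look-alike of the foot_left alone.

How it is judged:
By the outcome, as a careful person would: the job done as asked, in the order asked, and still so for the second after the job is handed in, with the robot touching nothing.
It also fails if it takes over 61 s, if anything falls off the work surface, if the arm or the gripper's body presses on something with over 40 N, if the wrist force passes 120 N, or if a joint passes its speed limit or range.

## Working session

There is one attempt and no reset: what is moved stays moved. The work goes in short steps, Python scripts to look and compute and a tool call to move; the robot and the scene stay as the last step left them, time stands still between calls to the robot, and variables do not carry over. Pictures are saved under pics/ and viewed, and the job is handed in when it is done.

Besides the shell and the picture viewer there is one more tool, called after "Emit:" as name(argument=value, ...), one argument or row to a line, values as JSON. arm_command: Moves the arm, as the interface text tells. Its arguments: {"type":"object","properties":{"commands":{"type":"array"}},"required":["commands"]}

```bash
mkdir -p pics
python3 - <<'E'
from rig import *
import cv2,numpy as np
print(read_state())
for n in ["scene","top"]:
    p,d=capture(n); cv2.imwrite(f"pics/{n}0.png",p[:,:,::-1]); np.save(f"{n}_d.npy",d); np.save(f"{n}_p.npy",p)
    print(camera_model(n))
print(camera_model("wrist"))
E
```

```text
{'time_s': 0.0, 'joint_positions': array([-7.62876420e+01,  3.02800038e+01,  8.21582168e+01, -9.69585569e-04,
        6.76887385e+01, -1.02278111e+01]), 'qvel': array([ 0.00914462,  0.00966723,  0.05697822, -0.0202486 ,  0.0889285 ,
        0.00421567]), 'tau': array([-1.89152120e-04, -4.40044320e+01, -1.76590133e+01,  6.33050082e-02,
        5.81241434e-02, -1.53144997e-04]), 'position': array([ 0.253455  , -0.57049991,  0.22955033]), 'tcp_rot': array([[ 9.13967181e-01,  4.05787752e-01, -5.40471956e-04],
       [ 4.05787935e-01, -9.13964733e-01,  2.14898473e-03],
       [ 3.78059375e-04, -2.18341851e-03, -9.99997545e-01]]), 'force': array([0.29119098, 0.57819654, 0.54031148]), 'moment': array([0.00013845, 0.00553614, 0.03878025]), 'opening': 0.999455160021994}
{'intrinsics': array([[540.25532878,   0.        , 281.98070735],
       [  0.        , 540.25532878, 210.66578407],
       [  0.        ,   0.        ,   1.        ]]), 'pose': array([[-0.86260869,  0.29417539, -0.41154232,  1.07065523],
       [ 0.50572045,  0.48157936, -0.71577101,  0.95369213],
       [-0.01237194, -0.8255
[... 340 characters left out ...]
  [-0.99982214, -0.00998282,  0.01600122, -0.01712946],
       [-0.01392361, -0.1815664 , -0.98328011,  1.06704818],
       [ 0.        ,  0.        ,  0.        ,  1.        ]])}
{'intrinsics': array([[346.68674026,   0.        , 282.36742188],
       [  0.        , 346.68674026, 213.50324601],
       [  0.        ,   0.        ,   1.        ]]), 'mount': array([[-1.37724481e-03, -9.61268910e-01, -2.75608755e-01,
         7.40651756e-02],
       [ 9.99998945e-01, -1.45133440e-03,  6.48719826e-05,
         1.40135172e-04],
       [-4.62359888e-04, -2.75608375e-01,  9.61269894e-01,
        -1.55392693e-01],
       [ 0.00000000e+00,  0.00000000e+00,  0.00000000e+00,
         1.00000000e+00]])}
```

View pics/top0.png

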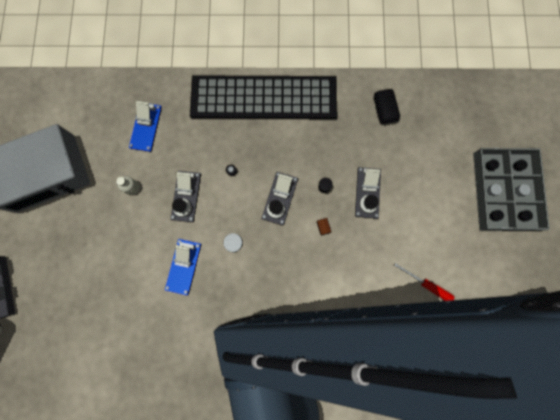

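View pics/scene0.png

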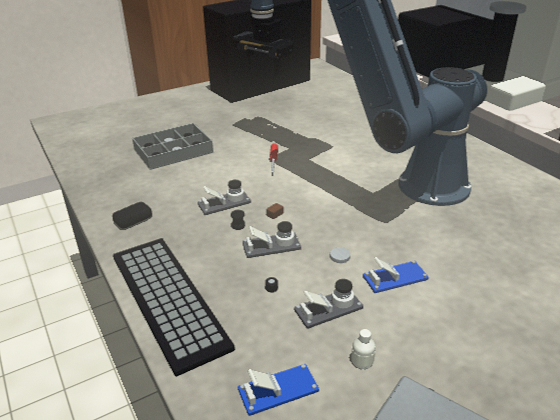

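```bash
cat > h.py <<'E'
import numpy as np,cv2
from rig import *
def cloud(d,K,T):
    v,u=np.mgrid[:d.shape[0],:d.shape[1]]
    P=np.stack([(u-K[0,2])*d/K[0,0],(v-K[1,2])*d/K[1,1],d],-1)
    W=P@T[:3,:3].T+T[:3,3]; W[d==0]=np.nan; return W
E
python3 - <<'E'
from h import *
for n in ["top","scene"]:
    p=np.load(n+"_p.npy");d=np.load(n+"_d.npy");m=camera_model(n);W=cloud(d,m["intrinsics"],m["pose"])
    np.save(n+"_W.npy",W)
    if n=="top":
        print("bench z",np.nanmedian(W[200:240,200:260,2]))
        boxes=dict(L=(160,160,212,230),M=(252,160,304,230),R=(345,155,395,225))
        big=[]
        for k,(a,b,c,e) in boxes.items():
            w=W[b:e,a:c].reshape(-1,3); 
            col=p[b:e,a:c].reshape(-1,3).astype(int)
            pad=(w[:,2]>.052)&(w[:,2]<.072)&(col.max(1)<70)
            tag=(w[:,2]>.025)&(col.min(1)>120)
            q=w[pad]; t=w[tag]
            print(k,"pad",pad.sum(),q.mean(0),(q.min(0)+q.max(0))/2,"tag",tag.sum(),t.mean(0),t.min(0),t.max(0))
            big.append(cv2.resize(p[b:b+70,a:a+50],None,fx=5,fy=8 and 5,interpolation=cv2.INTER_CUBIC))
        cv2.imwrite("pics/z.png",np.hstack(big)[:,:,::-1])
    else:
        boxes=dict(R=(195,175,255,215),M=(238,215,304,260),L=(290,275,368,327))
        for k,(a,b,c,e) in boxes.items():
            w=W[b:e,a:c].reshape(-1,3); col=p[b:e,a:c].reshape(-1,3).astype(int)
            pad=(w[:,2]>.055)&(w[:,2]<.066)&(col.max(1)<70);q=w[pad]
            print(k,pad.sum(),q.mean(0),(q.min(0)+q.max(0))/2)
E
```

```text
bench z 0.00037243250077900747
L pad 150 [0.52098499 0.26168666 0.06022143] [0.52126353 0.26239137 0.05886   ] tag 306 [0.57741122 0.25779522 0.04376337] [0.49887354 0.23686088 0.02501789] [0.61593165 0.27986855 0.06566595]
M pad 146 [0.52015277 0.00883122 0.06027336] [0.52005743 0.00962593 0.06057865] tag 326 [ 0.56893756 -0.00355657  0.04328635] [ 0.49651526 -0.03014345  0.02527057] [0.61340034 0.03314183 0.0674804 ]
R pad 152 [ 0.53569132 -0.2387168   0.05976183] [ 0.53576214 -0.2392498   0.0604156 ] tag 350 [ 0.58562666 -0.23958239  0.04284081] [ 0.51468234 -0.26220386  0.02516021] [ 0.63228098 -0.21530333  0.06545367]
R 22 [ 0.54414671 -0.22809372  0.05893897] [ 0.54100902 -0.23258616  0.0594877 ]
M 37 [0.52831064 0.01791684 0.05880187] [0.52378812 0.01472156 0.05918649]
L 167 [0.52594538 0.26557996 0.06034803] [0.52505332 0.26394547 0.06002112]
```

View pics/z.png

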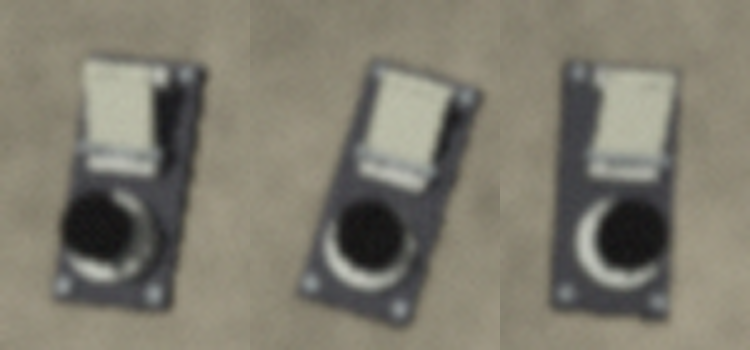

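Run:
```python
from h import *
p=np.load("top_p.npy").astype(int);W=np.load("top_W.npy")
pads=dict(L=(.521,.262),M=(.520,.009),R=(.5358,-.239))
boxes=dict(L=(160,160,212,230),M=(252,160,304,230),R=(345,155,395,225))
for k,(a,b,c,e) in boxes.items():
    w=W[b:e,a:c].reshape(-1,3); col=p[b:e,a:c].reshape(-1,3)
    pc=np.array(pads[k]); r=w[:,:2]-pc
    # plate: z 5..15mm dark
    pl=(w[:,2]>.006)&(w[:,2]<.014)&(np.abs(r).max(1)<.16)
    raised=(w[:,2]>.005)
    rect=cv2.minAreaRect(w[raised][:,:2].astype(np.float32)); print(k,"plate rect",rect)
    t=w[(w[:,2]>.033)&(col.min(1)>120)&(np.hypot(*r.T)>.05)]
    rt=cv2.minAreaRect(t[:,:2].astype(np.float32))
    cen=t.mean(0); dirn=(cen[:2]-pc); print("  tag",cen,rt,"yaw",np.degrees(np.arctan2(dirn[1],dirn[0])),np.hypot(*dirn))
```

```text
L plate rect ((0.5676303505897522, 0.2640343904495239), (0.13392069935798645, 0.17877686023712158), 88.87040710449219)
  tag [0.58926165 0.2574635  0.04915303] ((0.5883803963661194, 0.2579115629196167), (0.03564462438225746, 0.04121173173189163), 82.92862701416016) yaw -3.8021414573648427 0.06841222941675361
M plate rect ((0.5661882758140564, 0.007687747478485107), (0.19266998767852783, 0.13461092114448547), 4.085446357727051)
  tag [ 0.58512303 -0.00882751  0.04951586] ((0.5850837826728821, -0.00826936587691307), (0.036555953323841095, 0.03849813714623451), 72.3727035522461) yaw -15.309714572592439 0.06751910342434704
R plate rect ((0.5811660289764404, -0.2483195960521698), (0.1059827134013176, 0.1705024093389511), 86.36327362060547)
  tag [ 0.60332014 -0.24349283  0.04982298] ((0.6031469106674194, -0.2436620146036148), (0.035106733441352844, 0.037965431809425354), 84.72714233398438) yaw -3.8068840528803727 0.06766944968952728
```

Emit:
arm_command(
  commands=[
    {"translation": [0, 0, 0], "dr": [0, 0, 1], "jaw": 1},
    {"translation": [0, 0, 0], "dr": [0, 0, 1], "jaw": 1},
    {"translation": [0, 0, 0], "dr": [0, 0, 1], "jaw": 1},
    {"translation": [0, 0, 0], "dr": [0, 0, 1], "jaw": 1},
    {"translation": [0, 0, 0], "dr": [0, 0, 0], "jaw": 1},
    {"translation": [0, 0, 0], "dr": [0, 0, 0], "jaw": 1},
  ],
)

```text
time_s: 0.6
position: [0.2535, -0.5709, 0.2301]
tcp_rot: [[1.0, 0.002, -0.0], [0.002, -1.0, 0.001], [-0.0, -0.001, -1.0]]
force: [0.4, -0.4, 0.4]
opening: 0.632
```

Emit:
arm_command(
  commands=[
    {"translation": [0.3, -0.9, 0], "dr": [0, 0, 0], "jaw": 1},
    {"translation": [0.3, -0.9, 0], "dr": [0, 0, 0], "jaw": 1},
    {"translation": [0.3, -0.9, 0], "dr": [0, 0, 0], "jaw": 1},
    {"translation": [0.3, -0.9, 0], "dr": [0, 0, 0], "jaw": 1},
    {"translation": [0.3, -0.9, 0], "dr": [0, 0, 0], "jaw": 1},
    {"translation": [0.3, -0.9, 0], "dr": [0, 0, 0], "jaw": 1},
    {"translation": [0.3, -0.9, 0], "dr": [0, 0, 0], "jaw": 1},
    {"translation": [0.3, -0.9, 0], "dr": [0, 0, 0], "jaw": 1},
    {"translation": [0.3, -0.9, 0], "dr": [0, 0, 0], "jaw": 1},
    {"translation": [0.3, -0.9, 0], "dr": [0, 0, 0], "jaw": 1},
    {"translation": [0.3, -0.9, 0], "dr": [0, 0, 0], "jaw": 1},
    {"translation": [0.3, -0.9, 0], "dr": [0, 0, 0], "jaw": 1},
  ],
)

```text
time_s: 1.6
position: [0.3441, -0.3002, 0.2306]
tcp_rot: [[1.0, 0.001, 0.0], [0.001, -1.0, 0.0], [0.0, -0.0, -1.0]]
force: [-0.4, 0.6, -0.1]
opening: 0.008
```

Emit:
arm_command(
  commands=[
    {"translation": [0.3, -0.9, 0], "dr": [0, 0, 0], "jaw": 1},
    {"translation": [0.3, -0.9, 0], "dr": [0, 0, 0], "jaw": 1},
    {"translation": [0.3, -0.9, 0], "dr": [0, 0, 0], "jaw": 1},
    {"translation": [0.3, -0.9, 0], "dr": [0, 0, 0], "jaw": 1},
    {"translation": [0.3, -0.9, 0], "dr": [0, 0, 0], "jaw": 1},
    {"translation": [0.3, -0.9, 0], "dr": [0, 0, 0], "jaw": 1},
    {"translation": [0.3, -0.9, 0], "dr": [0, 0, 0], "jaw": 1},
    {"translation": [0.3, -0.9, 0], "dr": [0, 0, 0], "jaw": 1},
    {"translation": [0.3, -0.9, 0], "dr": [0, 0, 0], "jaw": 1},
    {"translation": [0.3, -0.9, 0], "dr": [0, 0, 0], "jaw": 1},
    {"translation": [0.3, -0.9, 0], "dr": [0, 0, 0], "jaw": 1},
    {"translation": [0.3, -0.9, 0], "dr": [0, 0, 0], "jaw": 1},
  ],
)

```text
time_s: 2.6
position: [0.4344, -0.0302, 0.2306]
tcp_rot: [[1.0, 0.002, 0.0], [0.002, -1.0, -0.0], [0.0, 0.0, -1.0]]
force: [-0.2, -0.5, 0.8]
opening: 0.007
```

Emit:
arm_command(
  commands=[
    {"translation": [0.3, -0.9, 0], "dr": [0, 0, 0], "jaw": 1},
    {"translation": [0.3, -0.9, 0], "dr": [0, 0, 0], "jaw": 1},
    {"translation": [0.3, -0.9, 0], "dr": [0, 0, 0], "jaw": 1},
    {"translation": [0.3, -0.9, 0], "dr": [0, 0, 0], "jaw": 1},
    {"translation": [0.3, -0.9, 0], "dr": [0, 0, 0], "jaw": 1},
    {"translation": [0.3, -0.9, 0], "dr": [0, 0, 0], "jaw": 1},
    {"translation": [0.3, -0.9, 0], "dr": [0, 0, 0], "jaw": 1},
    {"translation": [0.3, -0.9, 0], "dr": [0, 0, 0], "jaw": 1},
    {"translation": [0.3, -0.9, 0], "dr": [0, 0, 0], "jaw": 1},
    {"translation": [0, 0, 0], "dr": [0, 0, 0], "jaw": 1},
    {"translation": [0, 0, 0], "dr": [0, 0, 0], "jaw": 1},
  ],
)

```text
time_s: 3.52
position: [0.5018, 0.1718, 0.2303]
tcp_rot: [[1.0, 0.003, -0.0], [0.003, -1.0, -0.0], [-0.0, 0.0, -1.0]]
force: [-0.3, -1.1, 0.9]
opening: 0.005
```

Emit:
arm_command(
  commands=[
    {"translation": [0.2, -0.9, 0], "dr": [0, 0, 0], "jaw": 1},
    {"translation": [0.2, -0.9, 0], "dr": [0, 0, 0], "jaw": 1},
    {"translation": [0.2, -0.9, 0], "dr": [0, 0, 0], "jaw": 1},
    {"translation": [0.15, -0.9, 0], "dr": [0, 0, 0], "jaw": 1},
    {"translation": [0, 0, 1], "dr": [0, 0, 0], "jaw": 1},
    {"translation": [0, 0, 1], "dr": [0, 0, 0], "jaw": 1},
    {"translation": [0, 0, 1], "dr": [0, 0, 0], "jaw": 1},
    {"translation": [0, 0, 0], "dr": [0, 0, 0], "jaw": 1},
    {"translation": [0, 0, 0], "dr": [0, 0, 0], "jaw": 1},
  ],
)

```text
time_s: 4.27
position: [0.5196, 0.2597, 0.1545]
tcp_rot: [[1.0, -0.001, -0.004], [-0.001, -1.0, -0.001], [-0.004, 0.001, -1.0]]
force: [0.1, -0.1, -0.5]
opening: 0.006
```

```bash
cat > w.py <<'E'
from h import *
import sys
n=sys.argv[1]
s=read_state();p,d=capture("wrist");m=camera_model("wrist")
T=np.eye(4);T[:3,:3]=s["tcp_rot"];T[:3,3]=s["position"]
W=cloud(d,m["intrinsics"],T@m["mount"])
cv2.imwrite(f"pics/w{n}.png",p[:,:,::-1]);np.save("W.npy",W);np.save("P.npy",p)
print(s["position"],s["force"])
pc=np.array([float(sys.argv[2]),float(sys.argv[3])])
r=np.hypot(W[...,0]-pc[0],W[...,1]-pc[1])
pad=(r<.04)&(W[...,2]>.055)&(W[...,2]<.066)&(p.max(2)<75)
q=W[pad];print("pad",pad.sum(),q.mean(0),(q.min(0)+q.max(0))/2,np.ptp(q,0))
tg=(r<.13)&(r>.04)&(W[...,2]>.033)&(W[...,2]<.08)&(p.min(2)>110)
q=W[tg];print("tag",tg.sum(),q.mean(0),np.ptp(q,0), cv2.minAreaRect(q[:,:2].astype(np.float32)))
E
python3 w.py L .521 .262
```

```text
[0.51958441 0.25965257 0.15451526] [ 0.12626333 -0.05883179 -0.49716195]
pad 1903 [0.52268953 0.26215515 0.06106062] [0.52221146 0.26247381 0.05920567] [0.03664421 0.03693302 0.00831242]
tag 3198 [0.58299422 0.25602542 0.04891486] [0.21943759 0.0432422  0.03240729] ((0.5009397864341736, 0.25774678587913513), (0.21943767368793488, 0.04324209690093994), 0.0019332298543304205)
```

View pics/wL.png

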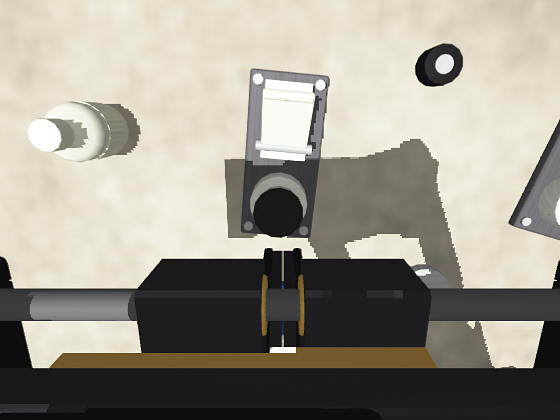

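Emit:
arm_command(
  commands=[
    {"translation": [0.1, -0.1, 1], "dr": [0, 0, 0], "jaw": 1},
    {"translation": [0, 0, 1], "dr": [0, 0, 0], "jaw": 1},
    {"translation": [0, 0, 0.8], "dr": [0, 0, 0], "jaw": 1},
    {"translation": [0, 0, 0.3], "dr": [0, 0, 0], "jaw": 1},
    {"translation": [0, 0, 0], "dr": [0, 0, 0], "jaw": 1},
    {"translation": [0, 0, 0], "dr": [0, 0, 0], "jaw": 1},
    {"translation": [0, 0, 0], "dr": [0, 0, 0], "jaw": 1},
  ],
)

```text
time_s: 4.9
position: [0.5248, 0.2638, 0.08]
tcp_rot: [[1.0, -0.001, 0.004], [-0.001, -1.0, 0.001], [0.004, -0.001, -1.0]]
force: [0.0, 0.4, 0.6]
opening: 0.006
```

Emit:
arm_command(
  commands=[
    {"translation": [0, 0, 0.1], "dr": [0, 0, 0], "jaw": 1},
    {"translation": [0, 0, 0.1], "dr": [0, 0, 0], "jaw": 1},
    {"translation": [0, 0, 0], "dr": [0, 0, 0], "jaw": 1},
    {"translation": [0, 0, 0], "dr": [0, 0, 0], "jaw": 1},
  ],
)

```text
time_s: 5.23
position: [0.5233, 0.2636, 0.0733]
tcp_rot: [[1.0, -0.001, 0.0], [-0.001, -1.0, 0.0], [0.0, -0.0, -1.0]]
force: [0.0, 0.6, 0.4]
opening: 0.002
```

Emit:
arm_command(
  commands=[
    {"translation": [0, 0, 0.1], "dr": [0, 0, 0], "jaw": 1},
    {"translation": [0, 0, 0.1], "dr": [0, 0, 0], "jaw": 1},
    {"translation": [0, 0, 0.1], "dr": [0, 0, 0], "jaw": 1},
    {"translation": [0, 0, 0], "dr": [0, 0, 0], "jaw": 1},
    {"translation": [0, 0, 0], "dr": [0, 0, 0], "jaw": 1},
    {"translation": [0, 0, 0], "dr": [0, 0, 0], "jaw": 1},
  ],
)

```text
time_s: 5.73
position: [0.5234, 0.2636, 0.0656]
tcp_rot: [[1.0, -0.001, 0.0], [-0.001, -1.0, 0.0], [0.0, -0.0, -1.0]]
force: [-0.5, 0.6, 1.4]
opening: 0.003
```

Emit:
arm_command(
  commands=[
    {"translation": [0, 0, 0.1], "dr": [0, 0, 0], "jaw": 1},
    {"translation": [0, 0, 0.1], "dr": [0, 0, 0], "jaw": 1},
    {"translation": [0, 0, 0], "dr": [0, 0, 0], "jaw": 1},
    {"translation": [0, 0, 0], "dr": [0, 0, 0], "jaw": 1},
    {"translation": [0, 0, 0], "dr": [0, 0, 0], "jaw": 1},
  ],
)

```text
time_s: 6.15
position: [0.5235, 0.2636, 0.0607]
tcp_rot: [[1.0, -0.001, 0.0], [-0.001, -1.0, 0.0], [0.0, -0.0, -1.0]]
force: [0.1, 0.7, 2.2]
opening: 0.009
```

Emit:
arm_command(
  commands=[
    {"translation": [0, 0, 0.1], "dr": [0, 0, 0], "jaw": 1},
    {"translation": [0, 0, 0], "dr": [0, 0, 0], "jaw": 1},
    {"translation": [0, 0, 0], "dr": [0, 0, 0], "jaw": 1},
  ],
)

```text
time_s: 6.4
position: [0.5234, 0.2636, 0.0581]
tcp_rot: [[1.0, -0.001, 0.0], [-0.001, -1.0, 0.0], [0.0, -0.0, -1.0]]
force: [0.9, -0.1, 3.6]
opening: 0.006
```

Emit:
arm_command(
  commands=[
    {"translation": [0, 0, 0], "dr": [0, 0, 0], "jaw": 1},
  ],
)

```text
time_s: 6.48
position: [0.5234, 0.2636, 0.0581]
tcp_rot: [[1.0, -0.001, 0.0], [-0.001, -1.0, 0.0], [0.0, -0.0, -1.0]]
force: [-0.3, 0.7, 3.0]
opening: -0.001
```

Emit:
arm_command(
  commands=[
    {"translation": [0, 0, 0], "dr": [0, 0, 0], "jaw": 1},
  ],
)

```text
time_s: 6.57
position: [0.5234, 0.2636, 0.0582]
tcp_rot: [[1.0, -0.001, 0.0], [-0.001, -1.0, 0.0], [0.0, -0.0, -1.0]]
force: [0.7, -0.4, 4.1]
opening: 0.005
```

Emit:
arm_command(
  commands=[
    {"translation": [0, 0, -0.6], "dr": [0, 0, 0], "jaw": 1},
    {"translation": [0, 0, -1], "dr": [0, 0, 0], "jaw": 1},
    {"translation": [0, 0, -1], "dr": [0, 0, 0], "jaw": 1},
    {"translation": [0, 0, -1], "dr": [0, 0, 0], "jaw": 1},
    {"translation": [0, 0, 0], "dr": [0, 0, 0], "jaw": 1},
    {"translation": [0, 0.6, 0], "dr": [0, 0, 0], "jaw": 1},
    {"translation": [0, 1, 0], "dr": [0, 0, 0], "jaw": 1},
    {"translation": [0, 1, 0], "dr": [0, 0, 0], "jaw": 1},
    {"translation": [0, 1, 0], "dr": [0, 0, 0], "jaw": 1},
    {"translation": [0, 1, 0], "dr": [0, 0, 0], "jaw": 1},
    {"translation": [0, 1, 0], "dr": [0, 0, 0], "jaw": 1},
    {"translation": [0, 1, 0], "dr": [0, 0, 0], "jaw": 1},
  ],
)

```text
time_s: 7.57
position: [0.5218, 0.0973, 0.1469]
tcp_rot: [[1.0, -0.001, -0.003], [-0.001, -1.0, -0.0], [-0.003, 0.0, -1.0]]
force: [0.0, 0.3, -0.3]
opening: 0.004
```

Emit:
arm_command(
  commands=[
    {"translation": [0, 1, 0], "dr": [0, 0, 0], "jaw": 1},
    {"translation": [0, 1, 0], "dr": [0, 0, 0], "jaw": 1},
    {"translation": [0, 1, 0], "dr": [0, 0, 0], "jaw": 1},
    {"translation": [-0.1, 0.6, 0], "dr": [0, 0, 0], "jaw": 1},
    {"translation": [0, 0, 0], "dr": [0, 0, 0], "jaw": 1},
    {"translation": [0, 0, 0], "dr": [0, 0, 0], "jaw": 1},
    {"translation": [0, 0, 0], "dr": [0, 0, 0], "jaw": 1},
  ],
)

```text
time_s: 8.15
position: [0.5198, 0.0091, 0.1474]
tcp_rot: [[1.0, -0.001, -0.002], [-0.001, -1.0, 0.001], [-0.002, -0.001, -1.0]]
force: [0.3, 0.2, -0.5]
opening: 0.007
```

```bash
python3 w.py M .521 .009
```

```text
[0.51982686 0.00909798 0.14742496] [ 0.29112068  0.16415836 -0.46898495]
pad 2003 [0.52071059 0.0089951  0.06107164] [0.51981556 0.00903684 0.05924733] [0.03728429 0.03748136 0.00845916]
tag 3166 [ 0.5840036  -0.00979557  0.04942916] [0.05069253 0.04942136 0.03231676] ((0.5823245644569397, -0.00977066159248352), (0.04363609105348587, 0.044694386422634125), 73.27283477783203)
```

View pics/wM.png

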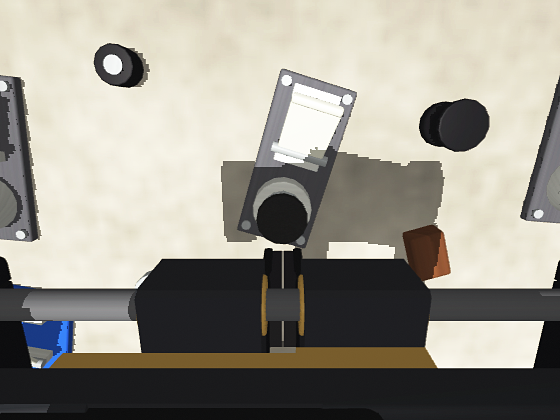

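Emit:
arm_command(
  commands=[
    {"translation": [0, 0, 1], "dr": [0, 0, 0], "jaw": 1},
    {"translation": [0, 0, 1], "dr": [0, 0, 0], "jaw": 1},
    {"translation": [0, 0, 0.8], "dr": [0, 0, 0], "jaw": 1},
    {"translation": [0, 0, 0.2], "dr": [0, 0, 0], "jaw": 1},
    {"translation": [0, 0, 0], "dr": [0, 0, 0], "jaw": 1},
    {"translation": [0, 0, 0], "dr": [0, 0, 0], "jaw": 1},
    {"translation": [0, 0, 0], "dr": [0, 0, 0], "jaw": 1},
  ],
)

```text
time_s: 8.78
position: [0.5214, 0.0088, 0.074]
tcp_rot: [[1.0, -0.0, 0.002], [-0.0, -1.0, -0.0], [0.002, 0.0, -1.0]]
force: [0.3, -1.7, 0.9]
opening: 0.003
```

Emit:
arm_command(
  commands=[
    {"translation": [0, 0, 0.1], "dr": [0, 0, 0], "jaw": 1},
    {"translation": [0, 0, 0.1], "dr": [0, 0, 0], "jaw": 1},
    {"translation": [0, 0, 0.1], "dr": [0, 0, 0], "jaw": 1},
    {"translation": [0, 0, 0.1], "dr": [0, 0, 0], "jaw": 1},
    {"translation": [0, 0, 0], "dr": [0, 0, 0], "jaw": 1},
    {"translation": [0, 0, 0], "dr": [0, 0, 0], "jaw": 1},
    {"translation": [0, 0, 0], "dr": [0, 0, 0], "jaw": 1},
  ],
)

```text
time_s: 9.37
position: [0.5213, 0.0084, 0.0639]
tcp_rot: [[1.0, -0.001, 0.002], [-0.001, -1.0, -0.0], [0.002, 0.0, -1.0]]
force: [0.4, 1.3, 6.9]
opening: -0.0
```

Emit:
arm_command(
  commands=[
    {"translation": [0, 0, 0.1], "dr": [0, 0, 0], "jaw": 1},
    {"translation": [0, 0, 0], "dr": [0, 0, 0], "jaw": 1},
    {"translation": [0, 0, 0], "dr": [0, 0, 0], "jaw": 1},
  ],
)

```text
time_s: 9.62
position: [0.5213, 0.0084, 0.0617]
tcp_rot: [[1.0, -0.001, 0.002], [-0.001, -1.0, -0.0], [0.002, 0.0, -1.0]]
force: [-0.2, 1.5, 11.0]
opening: 0.004
```

Mid is the stiffest (11 N at about 6 mm). I'll press it a little deeper so it is clearly past half-way.

Emit:
arm_command(
  commands=[
    {"translation": [0, 0, 0.1], "dr": [0, 0, 0], "jaw": 1},
    {"translation": [0, 0, 0], "dr": [0, 0, 0], "jaw": 1},
    {"translation": [0, 0, 0], "dr": [0, 0, 0], "jaw": 1},
  ],
)

```text
time_s: 9.87
position: [0.5214, 0.0084, 0.0596]
tcp_rot: [[1.0, -0.001, 0.002], [-0.001, -1.0, -0.0], [0.002, 0.0, -1.0]]
force: [-1.1, 0.4, 12.4]
opening: 0.007
```

Emit:
arm_command(
  commands=[
    {"translation": [0, 0, -0.6], "dr": [0, 0, 0], "jaw": 1},
    {"translation": [0, 0, -1], "dr": [0, 0, 0], "jaw": 1},
    {"translation": [0, 0, -1], "dr": [0, 0, 0], "jaw": 1},
    {"translation": [0, 0, -1], "dr": [0, 0, 0], "jaw": 1},
    {"translation": [0, 0, 0], "dr": [0, 0, 0], "jaw": 1},
    {"translation": [0, 0.6, 0], "dr": [0, 0, 0], "jaw": 1},
    {"translation": [0.1, 1, 0], "dr": [0, 0, 0], "jaw": 1},
    {"translation": [0.1, 1, 0], "dr": [0, 0, 0], "jaw": 1},
    {"translation": [0.1, 1, 0], "dr": [0, 0, 0], "jaw": 1},
    {"translation": [0.1, 1, 0], "dr": [0, 0, 0], "jaw": 1},
    {"translation": [0.1, 1, 0], "dr": [0, 0, 0], "jaw": 1},
    {"translation": [0.1, 1, 0], "dr": [0, 0, 0], "jaw": 1},
  ],
)

```text
time_s: 10.87
position: [0.5348, -0.1576, 0.1472]
tcp_rot: [[1.0, -0.001, -0.001], [-0.001, -1.0, 0.001], [-0.001, -0.001, -1.0]]
force: [-0.5, -0.3, 0.2]
opening: 0.003
```

Emit:
arm_command(
  commands=[
    {"translation": [0, 1, 0], "dr": [0, 0, 0], "jaw": 1},
    {"translation": [0, 1, 0], "dr": [0, 0, 0], "jaw": 1},
    {"translation": [0, 0.8, 0], "dr": [0, 0, 0], "jaw": 1},
    {"translation": [0, 0.5, 0], "dr": [0, 0, 0], "jaw": 1},
    {"translation": [0, 0, 0], "dr": [0, 0, 0], "jaw": 1},
    {"translation": [0, 0, 0], "dr": [0, 0, 0], "jaw": 1},
    {"translation": [0, 0, 0], "dr": [0, 0, 0], "jaw": 1},
  ],
)

```text
time_s: 11.45
position: [0.5346, -0.2376, 0.1476]
tcp_rot: [[1.0, -0.001, -0.001], [-0.001, -1.0, 0.002], [-0.001, -0.002, -1.0]]
force: [-0.2, 0.7, 0.4]
opening: 0.007
```

```bash
python3 w.py R .536 -.239
```

```text
[ 0.5346151  -0.23756373  0.14755649] [-0.19396979  0.69496577  0.35778176]
pad 2012 [ 0.53695258 -0.24002735  0.0610388 ] [ 0.53581724 -0.24010334  0.05923311] [0.03777866 0.03684062 0.00822422]
tag 3203 [ 0.60182319 -0.24512312  0.04989789] [0.0559623  0.14195331 0.03308844] ((0.5966554284095764, -0.1938372254371643), (0.04806319251656532, 0.14436079561710358), 4.217407703399658)
```

View pics/wR.png

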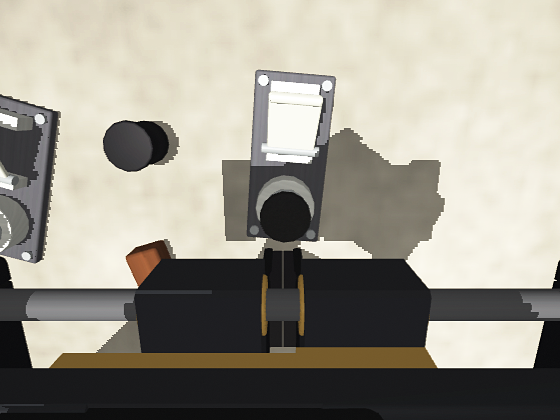

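Right pad at (0.536,-0.240); shift of about +1.5, -2.5 mm, then press.

Emit:
arm_command(
  commands=[
    {"translation": [0.05, 0.1, 1], "dr": [0, 0, 0], "jaw": 1},
    {"translation": [0, 0, 1], "dr": [0, 0, 0], "jaw": 1},
    {"translation": [0, 0, 0.8], "dr": [0, 0, 0], "jaw": 1},
    {"translation": [0, 0, 0.2], "dr": [0, 0, 0], "jaw": 1},
    {"translation": [0, 0, 0], "dr": [0, 0, 0], "jaw": 1},
    {"translation": [0, 0, 0], "dr": [0, 0, 0], "jaw": 1},
    {"translation": [0, 0, 0], "dr": [0, 0, 0], "jaw": 1},
  ],
)

```text
time_s: 12.08
position: [0.5375, -0.2416, 0.0744]
tcp_rot: [[1.0, -0.0, 0.002], [-0.0, -1.0, -0.001], [0.002, 0.001, -1.0]]
force: [-0.2, -0.5, 0.5]
opening: 0.007
```

Emit:
arm_command(
  commands=[
    {"translation": [0, 0, 0.1], "dr": [0, 0, 0], "jaw": 1},
    {"translation": [0, 0, 0.1], "dr": [0, 0, 0], "jaw": 1},
    {"translation": [0, 0, 0.1], "dr": [0, 0, 0], "jaw": 1},
    {"translation": [0, 0, 0.1], "dr": [0, 0, 0], "jaw": 1},
    {"translation": [0, 0, 0], "dr": [0, 0, 0], "jaw": 1},
    {"translation": [0, 0, 0], "dr": [0, 0, 0], "jaw": 1},
    {"translation": [0, 0, 0], "dr": [0, 0, 0], "jaw": 1},
  ],
)

```text
time_s: 12.67
position: [0.5371, -0.2419, 0.0636]
tcp_rot: [[1.0, -0.001, 0.002], [-0.001, -1.0, -0.001], [0.002, 0.001, -1.0]]
force: [1.1, -0.7, 4.6]
opening: 0.007
```

Emit:
arm_command(
  commands=[
    {"translation": [0, 0, 0.1], "dr": [0, 0, 0], "jaw": 1},
    {"translation": [0, 0, 0.1], "dr": [0, 0, 0], "jaw": 1},
    {"translation": [0, 0, 0], "dr": [0, 0, 0], "jaw": 1},
    {"translation": [0, 0, 0], "dr": [0, 0, 0], "jaw": 1},
    {"translation": [0, 0, 0], "dr": [0, 0, 0], "jaw": 1},
  ],
)

```text
time_s: 13.08
position: [0.5372, -0.242, 0.059]
tcp_rot: [[1.0, -0.001, 0.002], [-0.001, -1.0, -0.001], [0.002, 0.001, -1.0]]
force: [0.5, 0.5, 8.9]
opening: 0.004
```

Emit:
arm_command(
  commands=[
    {"translation": [0, 0, 0], "dr": [0, 0, 0], "jaw": 1},
  ],
)

```text
time_s: 13.17
position: [0.5372, -0.2419, 0.0591]
tcp_rot: [[1.0, -0.001, 0.002], [-0.001, -1.0, -0.001], [0.002, 0.001, -1.0]]
force: [1.1, 1.8, 8.8]
opening: 0.005
```

Emit:
arm_command(
  commands=[
    {"translation": [0, 0, 0], "dr": [0, 0, 0], "jaw": 1},
  ],
)

```text
time_s: 13.25
position: [0.5372, -0.2419, 0.0591]
tcp_rot: [[1.0, -0.001, 0.002], [-0.001, -1.0, -0.001], [0.002, 0.001, -1.0]]
force: [-0.2, 0.7, 8.4]
opening: 0.003
```

Emit:
arm_command(
  commands=[
    {"translation": [0, 0, -0.6], "dr": [0, 0, 0], "jaw": 1},
    {"translation": [0, 0, -1], "dr": [0, 0, 0], "jaw": 1},
    {"translation": [0, 0, -1], "dr": [0, 0, 0], "jaw": 1},
    {"translation": [0, 0, -1], "dr": [0, 0, 0], "jaw": 1},
    {"translation": [0, 0, 0], "dr": [0, 0, 0], "jaw": 1},
    {"translation": [0, -0.6, 0], "dr": [0, 0, 0], "jaw": 1},
    {"translation": [0.1, -1, 0], "dr": [0, 0, 0], "jaw": 1},
    {"translation": [0.1, -1, 0], "dr": [0, 0, 0], "jaw": 1},
    {"translation": [0.1, -1, 0], "dr": [0, 0, 0], "jaw": 1},
    {"translation": [0.1, -1, 0], "dr": [0, 0, 0], "jaw": 1},
    {"translation": [0.1, -1, 0], "dr": [0, 0, 0], "jaw": 1},
    {"translation": [0.1, -1, 0], "dr": [0, 0, 0], "jaw": 1},
  ],
)

```text
time_s: 14.25
position: [0.5495, -0.0739, 0.146]
tcp_rot: [[1.0, -0.001, -0.005], [-0.001, -1.0, 0.002], [-0.005, -0.002, -1.0]]
force: [0.1, 0.2, 0.1]
opening: 0.004
```

Emit:
arm_command(
  commands=[
    {"translation": [0.2, -1, 0], "dr": [0, 0, 0], "jaw": 1},
    {"translation": [0.2, -1, 0], "dr": [0, 0, 0], "jaw": 1},
    {"translation": [0.2, -1, 0], "dr": [0, 0, 0], "jaw": 1},
    {"translation": [0.2, -1, 0], "dr": [0, 0, 0], "jaw": 1},
    {"translation": [0.2, -1, 0], "dr": [0, 0, 0], "jaw": 1},
    {"translation": [0.2, -1, 0], "dr": [0, 0, 0], "jaw": 1},
    {"translation": [0.2, -1, 0], "dr": [0, 0, 0], "jaw": 1},
    {"translation": [0.2, -1, 0], "dr": [0, 0, 0], "jaw": 1},
    {"translation": [0.2, -1, 0], "dr": [0, 0, 0], "jaw": 1},
    {"translation": [0, -1, 0], "dr": [0, 0, 0], "jaw": 1},
    {"translation": [0, 0, 0], "dr": [0, 0, 0], "jaw": 1},
    {"translation": [0, 0, 0], "dr": [0, 0, 0], "jaw": 1},
  ],
)

```text
time_s: 15.25
position: [0.5945, 0.1751, 0.1459]
tcp_rot: [[1.0, 0.002, -0.005], [0.002, -1.0, -0.001], [-0.005, 0.001, -1.0]]
force: [-0.0, -0.7, -0.1]
opening: 0.005
```

Emit:
arm_command(
  commands=[
    {"translation": [0.1, -1, 0], "dr": [0, 0, 0], "jaw": 1},
    {"translation": [0, -1, 0], "dr": [0, 0, 0], "jaw": 1},
    {"translation": [0, -1, 0], "dr": [0, 0, 0], "jaw": 1},
    {"translation": [0, -0.3, 0], "dr": [0, 0, 0], "jaw": 1},
    {"translation": [0, 0, 1], "dr": [0, 0, 0], "jaw": 1},
    {"translation": [0, 0, 1], "dr": [0, 0, 0], "jaw": 1},
    {"translation": [0, 0, 0.6], "dr": [0, 0, 0], "jaw": 1},
    {"translation": [0, 0, 0], "dr": [0, 0, 0], "jaw": 1},
    {"translation": [0, 0, 0], "dr": [0, 0, 0], "jaw": 1},
    {"translation": [0, 0, 0], "dr": [0, 0, 0], "jaw": 1},
  ],
)

```text
time_s: 16.08
position: [0.6, 0.2552, 0.0835]
tcp_rot: [[1.0, -0.002, 0.001], [-0.002, -1.0, -0.0], [0.001, 0.0, -1.0]]
force: [0.8, 0.5, -0.1]
opening: 0.005
```

```bash
python3 w.py L2 .522 .262
```

```text
[0.5999874  0.25516381 0.08354018] [ 0.76522039  0.49702002 -0.13274733]
pad 146 [0.53732543 0.25536946 0.05972322] [0.53631014 0.25449282 0.05878039] [0.0083076  0.01529114 0.00730722]
tag 1015 [0.60496847 0.25570875 0.06043293] [0.01748967 0.03629719 0.01390754] ((0.6012901067733765, 0.25468116998672485), (0.035833265632390976, 0.017563674598932266), 87.9365463256836)
```

View pics/wL2.png

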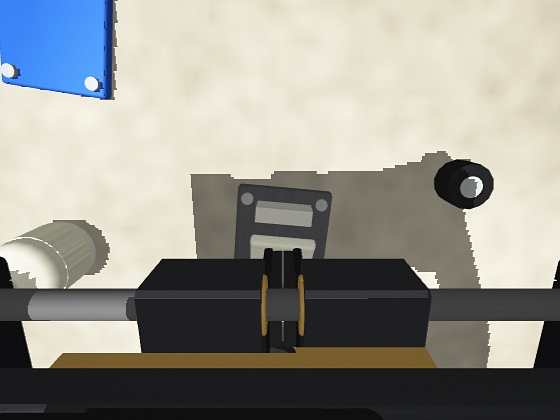

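Emit:
arm_command(
  commands=[
    {"translation": [0, 0, 0.2], "dr": [0, 0, 0], "jaw": 1},
    {"translation": [0, 0, 0.2], "dr": [0, 0, 0], "jaw": 1},
    {"translation": [0, 0, 0.2], "dr": [0, 0, 0], "jaw": 1},
    {"translation": [0, 0, 0.2], "dr": [0, 0, 0], "jaw": 1},
    {"translation": [0, 0, 0.2], "dr": [0, 0, 0], "jaw": 1},
    {"translation": [0, 0, 0.2], "dr": [0, 0, 0], "jaw": 1},
    {"translation": [0, 0, 0.2], "dr": [0, 0, 0], "jaw": 1},
    {"translation": [0, 0, 0], "dr": [0, 0, 0], "jaw": 1},
    {"translation": [0, 0, 0], "dr": [0, 0, 0], "jaw": 1},
  ],
)

```text
time_s: 16.88
position: [0.5982, 0.2558, 0.0469]
tcp_rot: [[1.0, -0.001, -0.003], [-0.001, -1.0, -0.001], [-0.003, 0.001, -1.0]]
force: [0.1, 0.0, 0.1]
opening: 0.007
```

Emit:
arm_command(
  commands=[
    {"translation": [0, 0, 0.1], "dr": [0, 0, 0], "jaw": 1},
    {"translation": [0, 0, 0.1], "dr": [0, 0, 0], "jaw": 1},
    {"translation": [0, 0, 0], "dr": [0, 0, 0], "jaw": 1},
    {"translation": [0, 0, 0], "dr": [0, 0, 0], "jaw": 1},
    {"translation": [0, 0, 0], "dr": [0, 0, 0], "jaw": 1},
  ],
)

```text
time_s: 17.3
position: [0.5993, 0.2559, 0.0429]
tcp_rot: [[1.0, -0.001, -0.0], [-0.001, -1.0, 0.0], [-0.0, -0.0, -1.0]]
force: [0.3, -0.4, -0.7]
opening: 0.005
```

Emit:
arm_command(
  commands=[
    {"translation": [0, 0, 0.1], "dr": [0, 0, 0], "jaw": 1},
    {"translation": [0, 0, 0], "dr": [0, 0, 0], "jaw": 1},
    {"translation": [0, 0, 0], "dr": [0, 0, 0], "jaw": 1},
  ],
)

```text
time_s: 17.55
position: [0.5996, 0.2559, 0.0405]
tcp_rot: [[1.0, -0.001, 0.0], [-0.001, -1.0, 0.0], [0.0, -0.0, -1.0]]
force: [0.8, 0.2, 1.8]
opening: 0.009
```

Emit:
arm_command(
  commands=[
    {"translation": [0, 0, 0.08], "dr": [0, 0, 0], "jaw": 1},
    {"translation": [0, 0, 0], "dr": [0, 0, 0], "jaw": 1},
    {"translation": [0, 0, 0], "dr": [0, 0, 0], "jaw": 1},
  ],
)

```text
time_s: 17.8
position: [0.5996, 0.256, 0.0404]
tcp_rot: [[1.0, -0.001, 0.0], [-0.001, -1.0, 0.0], [0.0, -0.0, -1.0]]
force: [-2.7, -1.4, 9.8]
opening: 0.009
```

Emit:
arm_command(
  commands=[
    {"translation": [0, 0, 0.04], "dr": [0, 0, 0], "jaw": 1},
    {"translation": [0, 0, 0], "dr": [0, 0, 0], "jaw": 1},
    {"translation": [0, 0, 0], "dr": [0, 0, 0], "jaw": 1},
  ],
)

```text
time_s: 18.05
position: [0.5996, 0.256, 0.0403]
tcp_rot: [[1.0, -0.001, 0.001], [-0.001, -1.0, -0.0], [0.001, 0.0, -1.0]]
force: [-4.3, -1.0, 14.2]
opening: 0.005
```

Tag rests on its stop (height no longer falls, 14 N). Lift and check.

Emit:
arm_command(
  commands=[
    {"translation": [0, 0, -0.4], "dr": [0, 0, 0], "jaw": 1},
    {"translation": [0, 0, -1], "dr": [0, 0, 0], "jaw": 1},
    {"translation": [0, 0, -1], "dr": [0, 0, 0], "jaw": 1},
    {"translation": [0, 0, -1], "dr": [0, 0, 0], "jaw": 1},
    {"translation": [-1, 0, -1], "dr": [0, 0, 0], "jaw": 1},
    {"translation": [-1, 0, -1], "dr": [0, 0, 0], "jaw": 1},
    {"translation": [-1, 0, 0], "dr": [0, 0, 0], "jaw": 1},
    {"translation": [-1, 0, 0], "dr": [0, 0, 0], "jaw": 1},
    {"translation": [0, 0, 0], "dr": [0, 0, 0], "jaw": 1},
    {"translation": [0, 0, 0], "dr": [0, 0, 0], "jaw": 1},
  ],
)

```text
time_s: 18.88
position: [0.4982, 0.2561, 0.173]
tcp_rot: [[1.0, -0.0, -0.0], [-0.0, -1.0, -0.0], [-0.0, 0.0, -1.0]]
force: [-0.0, -0.2, -0.4]
opening: 0.003
```

```bash
python3 w.py L3 .522 .262
python3 - <<'E'
from h import *
W=np.load("W.npy");P=np.load("P.npy")
u=np.array([np.cos(np.radians(-4)),np.sin(np.radians(-4))])
r=(W[...,:2]-[.522,.262]); a=r@u; b=r@np.array([-u[1],u[0]])
for t in range(40,106,8):
    m=(abs(a-t/1e3)<.002)&(abs(b)<.012); print(t,np.nanmedian(W[m][:,2]))
p,d=capture("scene"); cv2.imwrite("pics/scene1.png",p[:,:,::-1])
E
```

```text
[0.49818213 0.256136   0.17295023] [-0.00186898 -0.22234061 -0.43888595]
pad 1774 [0.52218114 0.26202249 0.06111509] [0.52188102 0.26226705 0.05930058] [0.03704762 0.03689704 0.00813578]
tag 2243 [0.59063881 0.25559713 0.03398414] [0.05613003 0.04350191 0.00389713] ((0.5911526083946228, 0.25558948516845703), (0.04375828057527542, 0.05363604426383972), 84.88008880615234)
40 0.027412666352385484
48 0.03466484157220229
56 0.0332277116089858
64 0.033256457993533606
72 0.033192923790048734
80 0.03330267940882156
88 0.03331204675572941
96 0.034230272828198016
104 0.010734240681829987
```

View pics/wL3.png

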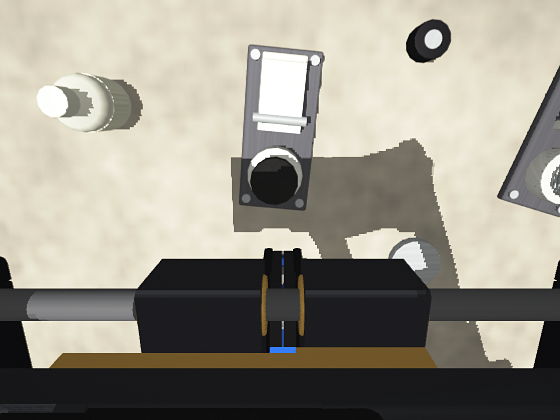

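View pics/scene1.png

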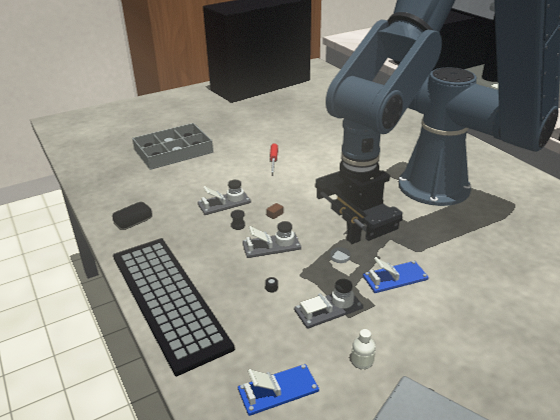

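The left tag is level: its surface reads 33 mm flat along its whole length. The other two tags are up, and nothing has moved.

```bash
python3 -c "
from rig import *
print(hand_in())"
```

```text
the job is handed in; nothing more can be done
None
```

I pressed the three pads in order, left to right, found the left one softest, pushed its tag fully down and handed the job in at about 19 s.

| Station | Force felt | Approx. depth pressed | Result |
|---|---|---|---|
| Left | 3.6 N (average of three readings) | 10 mm | softest |
| Middle | 12.4 N | 8 mm | stiffest |
| Right | 8.7 N (average of three readings) | 9 mm | in between |

- **Left tag:** I pushed until its height stopped falling, at about 14 N. Afterwards the depth image showed it level, at about 33 mm along its length, on a scale that reads about 1 mm high (61 mm for the 60 mm pad top).
- **Everything else:** the middle and right tags are still up in the last picture. The loose objects look where they were, judged by eye only. The gripper was clear of everything when I handed in.
- **Disagreements:** single force readings scattered by roughly 0.5–1 N, and one left reading (2.2 N at about 7 mm) was about 1 N below what the soft spring should give. The gaps between stations are far larger than that.

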